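Put the closed containers away in their stands

TASK

Put the four closed containers away, one after another, each seated flat and released in its own stand: the large bottle in the widest round stand, the small bottle in the middle-sized round stand, the tube in the narrow deep round stand, and the flat round dish near the middle of the square tray. Carry them upright and never tip one over; leave the open weighing boats and the roll of tape undisturbed where they are.

Things in the scene. Friction and masses are not known exactly. Their poses are not given: they have to be found in the camera images.
- large_bottle: The larger screw-cap bottle, standing, opaque body, 62 mm diameter, 119 mm tall; the body reaches to 104 mm (count it as full width up to there), the cap is 40 mm in diameter and takes the top 15 mm. About 0.22 kg. Origin at the centre of its underside, z up along the bottle. Can be gripped from above by the cap.
- small_bottle: The smaller screw-cap bottle, standing, dark glass, 52 mm diameter, 95 mm tall; the body reaches to 83 mm (count it as full width up to there), the cap is 34 mm in diameter and takes the top 12 mm. About 0.12 kg. Origin at the centre of its underside, z up along the bottle. Can be gripped from above by the cap.
- tube: Slim screw-cap centrifuge tube, standing on its skirt, body 28 mm in diameter, 116 mm tall, cap 33 mm in diameter and 14 mm high at the top. About 35 g. Origin at the centre of its underside, z up along the tube. Can be gripped from above by the cap.
- dish: Flat round petri dish with its lid on, 64 mm diameter where it is gripped, 15 mm high, lying flat. About 22 g. Origin at the centre of its underside, z up. Can be gripped from above across the rim.
- wide_stand: Widest round stand, grey plastic, fixed to the table: recess 82 mm in diameter, rim 90 mm outside and 20 mm above the table, recess floor 5 mm above the table, foot flange 104 mm in diameter and 4 mm high. Origin on the table at its centre, z up. Takes the large bottle. Its place differs at every start.
- middle_stand: Middle-sized round stand, grey plastic, fixed to the table: recess 68 mm in diameter, rim 76 mm outside and 20 mm above the table, recess floor 5 mm above the table, foot flange 86 mm in diameter and 4 mm high. Origin on the table at its centre, z up. Takes the small bottle. Its place differs at every start.
- narrow_stand: Narrow deep round stand, grey plastic, fixed to the table: recess 46 mm in diameter, rim 54 mm outside and 40 mm above the table, recess floor 5 mm above the table, foot flange 68 mm in diameter and 4 mm high. Origin on the table at its centre, z up. Takes the tube. Its place differs at every start.
- dish_tray: Square shallow tray, grey plastic, fixed to the table: 100 x 100 mm outside, 92 x 92 mm inside, floor 4 mm and rim 8 mm above the table. Origin on the table at its centre, x and y along its sides, z up. Takes the dish. Its place differs at every start.
- weigh_boats: Stack of open square white weighing boats, 70 x 70 mm, 27 mm high, loose; not to be moved. Origin at the centre of its underside.
- tape_roll: Roll of tape lying flat, 72 mm diameter, 19 mm high, loose; not to be moved. Origin at the centre of its underside.
Things that resemble listed ones, but are neither listed nor needed, are in the scene too. What is shaped like the large_bottle but red is not meant.

How it is judged:
At the end, for the whole second after the job is handed in: Each container is upright (within 0.12 rad) on the floor of its own stand (underside within 3 mm of it), at rest, its centre within 11 mm of the centre of the stand (dish: 15 mm), with the weighing boats and the tape roll within 20 mm of where they started and the boats level (within 0.12 rad) (horizontal distance between large_bottle and wide_stand below 0.011 m and z of large_bottle in the frame of wide_stand between 0.002 and 0.008 m and angle between each of large_bottle, small_bottle, tube, dish, weigh_boats's own z axis and vertical below 0.12 rad and linear speed of each of large_bottle, small_bottle, tube, dish below 0.02 m/s and horizontal distance between small_bottle and middle_stand below 0.011 m and z of small_bottle in the frame of middle_stand between 0.002 and 0.008 m and horizontal distance between tube and narrow_stand below 0.011 m and z of tube in the frame of narrow_stand between 0.002 and 0.008 m and horizontal distance between dish and dish_tray below 0.015 m and z of dish in the frame of dish_tray between 0.001 and 0.007 m and distance of each of weigh_boats, tape_roll from where it was at the start of the episode below 0.02 m); the robot touches nothing.
It fails at once if one of the four containers is tipped over (more than 0.7 rad from upright) (angle between any of large_bottle, small_bottle, tube, dish's own z axis and vertical above 0.7 rad).
It fails at once if the weighing boats or the tape roll are moved by more than 30 mm (distance of any of weigh_boats, tape_roll from where it was at the start of the episode above 0.03 m).
It also fails if it takes over 112 s, if anything falls off the work surface, if the arm or the gripper's body presses on something with over 40 N, if the wrist force passes 120 N, or if a joint passes its speed limit or range.

ROBOT

A 6-joint arm with a two-finger parallel gripper is mounted at the origin on a cart in front of the work surface, level with it; the furniture and walls round the work are solid. World frame = base frame: x ahead of the robot, y to its left, z up, the work surface at z = 0. Lengths are in m, angles in rad, forces in N, time in s.
With the tool pointing down it reaches from about 0.425 to 0.95 m from the base axis. Payload 3.5 kg.
Tool frame: the origin (TCP) lies on the centre line of the jaws, within the pads' length; the fingertips stand 11 mm ahead of it and the grasp point (between the pads) lies 8 mm behind it; y points along the fingers, x is the direction in which the jaws open and shut, and the axes are right-handed (so a half turn about y gives the same grasp; the last joint's range is limited). The gripper opens to 85 mm and grips with 20 to 120 N. Pads are 22 mm wide; open, the fingers measure 114 mm over their backs; the gripper's body (76 mm by 85 mm) begins 54 mm behind the grasp point. The pads swing forward as they close: fully open they stand 13 mm farther back than shut.
Start: joints at [-1.309, 0.286, 1.577, -0, 1.279, -0.15], TCP at [0.27, -0.619, 0.242] pointing down, gripper open.
Joint ranges: [-2.77, 2.77], [-0.9, 2.22], [0.21, 2.48], [-1.53, 4.67], [0.24, 2.81], [-2.84, 2.84]. Speed limits (rad/s): [2.79, 2.79, 3.14, 3.14, 3.14, 3.14].

INTERFACE

Orientations are given as a unit quaternion [x, y, z, w].
In Python, from plant import get_state, read_camera, sign_off gives the robot as it stands.
- The arm moves only by the shell command python3 -m inch 'ROWS' [FORCE]. ROWS is JSON, a list of rows, each an object of numbers: "ax", "ay", "az": the turn, a rotation vector about the tool's x, y, z in rad; "x", "y", "z": the shift along the tool's x, y, z in mm; "hand": the closure, from -1 (fully open) to 1 (shut). In form: [{"ax": .., "ay": .., "az": .., "x": .., "y": .., "z": .., "hand": ..}, ...]. A call has 1 to 5 rows; each row shifts and turns the commanded pose from where the row before left it, along the tool's axes as they then stand; what a row does not reach is not made up. A row lasts 1/12 s, in which the tool goes at most 41.7 mm and 7.16 degrees, less where a joint would pass 70% of its speed; a pose out of reach is approached as far as the arm can. A call with a gripper value outside its range is refused whole. The fingers move at their own pace and stop on an object; FORCE is the grip in N (left out, the last holds). Time passes only in rows, so rows that do not move let the fingers close. It gives the time, the measured TCP pose, the force and the opening at its end, in the units of the state.
- get_state(): the state, without advancing time (a new reading comes with each control period).
- read_camera(name): name is "scene" or "side" or "wrist"; returns a dict with "img" (400x640x3 uint8, red, green, blue), "fov_y" (degrees; the focal length in pixels is half the picture's height over the tangent of half this angle, whatever the lens; pixels are square), "cx", "cy" (the principal point, pixels), "T" (4x4, takes a point from camera to world coordinates); the wrist camera has in their place "T_tool_cam" (4x4, takes a point from camera to tool coordinates, whose origin is the TCP and whose axes are the tool frame's). Camera axes: x right, y down, z forward; pixel columns grow to the right and rows downward; lengths in m; the calibration is good to about 2 mm. The wrist camera is an equidistant fisheye: a pixel r from the principal point sees the ray r / f radians off the axis. A picture is of the moment at which its call begins: read the wrist's pose just before it. There is no depth.
- sign_off(): hands the job in, once; it reports no verdict.
The state is a dict: "time": time; "qpos": joint angles; "dq": joint speeds; "joint_efforts": joint torques, N m; "eef_pos": TCP position; "tcp_rot": TCP orientation; "contact_force": force on the tool from outside, world axes, zero at the start; "wrist_torque": the same for the moment, N m; "opening": opening from 0.0 (shut) to 1.0 (fully open).
Only numpy, scipy, OpenCV 4.12 (cv2) and the standard library are available. Lean on these libraries where they do the work, as an engineer would, in place of code of your own. Each camera call takes 0.05 s, during which the arm holds its last target. There are 200 camera calls.

## Working session

There is one attempt and no reset: what is moved stays moved. The work goes in short steps, Python scripts to look and compute and a shell command to move; the robot and the scene stay as the last step left them, time stands still between calls to the robot, and variables do not carry over. Pictures are saved under pics/ and viewed, about 12 in all and at most 16, crops included, and the job is handed in when it is done.

```bash
mkdir -p pics; ls; python3 - <<'E'
from plant import *
import cv2,numpy as np
np.set_printoptions(precision=4,suppress=True)
print(get_state())
for n in("scene","side"):
    c=read_camera(n);cv2.imwrite(f"pics/{n}0.png",c["img"][:,:,::-1]);print(n,c["fov_y"],c["cx"],c["cy"],c["T"])
c=read_camera("wrist");print({k:v for k,v in c.items() if k!='img'})
cv2.imwrite("pics/wrist0.png",c["img"][:,:,::-1])
E
```

```text
pics
{'time': 0.0, 'qpos': array([-1.309 ,  0.2872,  1.5782, -0.    ,  1.2786, -0.15  ]), 'dq': array([-0.0005, -0.001 , -0.0006,  0.0005,  0.0005,  0.0012]), 'joint_efforts': array([  0.    , -40.5981, -29.2623,  -0.0001,   0.0059,  -0.    ]), 'eef_pos': array([ 0.27  , -0.618 ,  0.2409]), 'tcp_rot': array([-0.5911,  0.3879, -0.3866,  0.5922]), 'contact_force': array([-0.7856, -0.4132,  0.532 ]), 'wrist_torque': array([-0.0359, -0.0416,  0.0372]), 'opening': 0.9980983221226054}
scene 43.073961498203346 323.86169882875186 202.75213267528125 [[-0.5011 -0.6204  0.6033 -0.5686]
 [-0.8651  0.3428 -0.3661  0.6663]
 [ 0.0203 -0.7054 -0.7085  1.2641]
 [ 0.      0.      0.      1.    ]]
side 51.50785709897015 320.9815987656082 200.67859645800846 [[-0.9041 -0.1749  0.39    0.0589]
 [-0.4272  0.393  -0.8143  0.9716]
 [-0.0109 -0.9027 -0.43    0.5264]
 [ 0.      0.      0.      1.    ]]
{'fov_y': 65.70646984690485, 'cx': 314.88390311006765, 'cy': 207.73349351846116, 'T_tool_cam': array([[ 1.    , -0.0006, -0.0006, -0.0014],
       [ 0.0004, -0.2593,  0.9658, -0.1304],
       [-0.0007, -0.9658, -0.2593,  0.0648],
       [ 0.    ,  0.    ,  0.    ,  1.    ]])}
```

View pics/scene0.png

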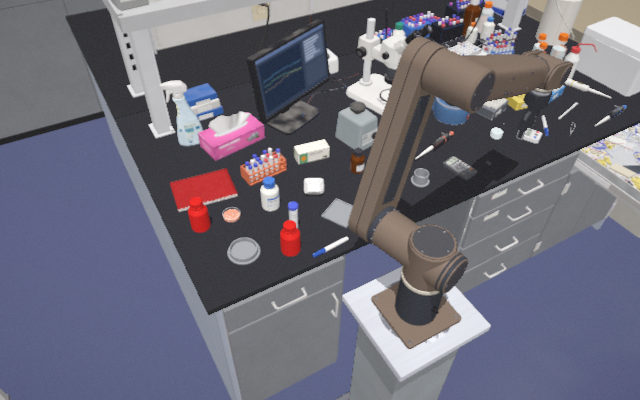

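View pics/side0.png

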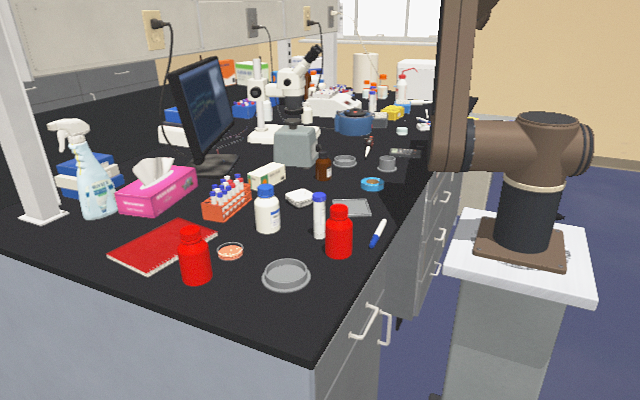

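The side view shows these, as (column,row):
- Large bottle: white with a blue cap at (266,208). The red lookalikes at (195,255) and (339,232) are not wanted.
- Small bottle: amber, at (324,167).
- Tube: (319,215). The tubes in the orange rack at (228,200) are not wanted.
- Dish: (230,250).
- Stands: wide (286,274), middle (345,160), narrow (388,162), tray (351,207).
- Not to be moved: tape (372,183), boats (300,197).

In the scene view the arm hides the middle stand and the tape. I'll check the choices in close crops.

```bash
cat > h.py <<'E'
import cv2,numpy as np
from plant import *
np.set_printoptions(precision=4,suppress=True)
from scipy.spatial.transform import Rotation as R
def crop(src,dst,x0,y0,x1,y1,s):
    im=cv2.imread(src)[y0:y1,x0:x1]
    im=cv2.resize(im,None,fx=s,fy=s,interpolation=cv2.INTER_CUBIC)
    for x in range((x0+9)//10*10,x1,10):
        cv2.line(im,(int((x-x0+.5)*s),0),(int((x-x0+.5)*s),10 if x%50 else 22),(0,255,255),1)
        if x%20==0: cv2.putText(im,str(x),(int((x-x0+.5)*s)-12,34),0,.4,(0,255,255),1)
    for y in range((y0+9)//10*10,y1,10):
        cv2.line(im,(0,int((y-y0+.5)*s)),(10,int((y-y0+.5)*s)),(0,255,255),1)
        if y%20==0: cv2.putText(im,str(y),(12,int((y-y0+.5)*s)+4),0,.4,(0,255,255),1)
    cv2.imwrite(dst,im)
CAM={}
def load(n):
    if n not in CAM:
        c=read_camera(n);CAM[n]=(200/np.tan(np.radians(c["fov_y"])/2),c["cx"],c["cy"],c["T"])
    return CAM[n]
def pt(n,u,v,z):
    f,cx,cy,T=load(n);d=T[:3,:3]@[(u-cx)/f,(v-cy)/f,1];o=T[:3,3]
    return o+d*(z-o[2])/d[2]
def px(n,p):
    f,cx,cy,T=load(n);q=T[:3,:3].T@(np.array(p)-T[:3,3]);return q[:2]/q[2]*f+[cx,cy]
E
python3 - <<'E'
from h import *
crop("pics/side0.png","pics/side0c.png",160,140,420,310,3.05)
crop("pics/scene0.png","pics/scene0c.png",180,140,440,275,3.05)
E
```

```text
(no output)
```

View pics/side0c.png

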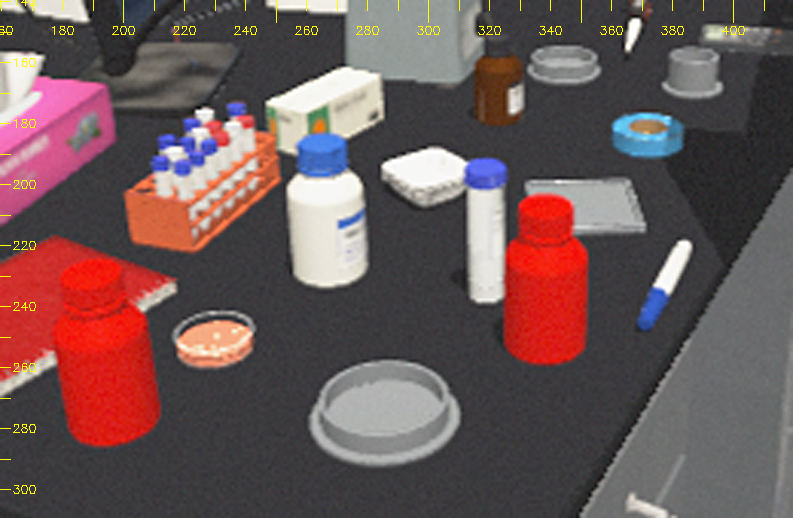

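View pics/scene0c.png

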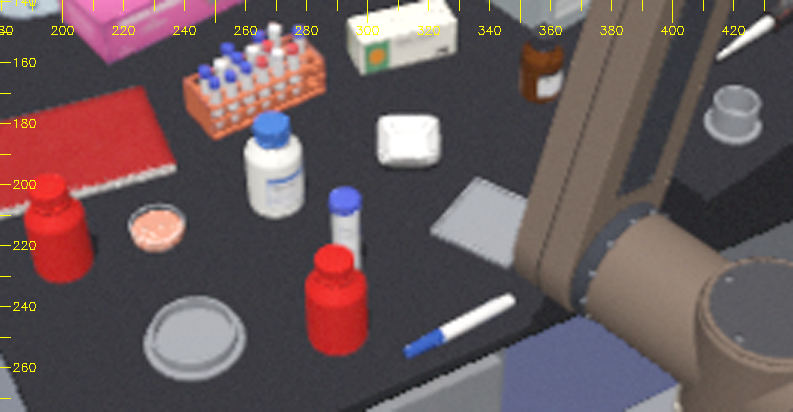

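Crop checks:
- Side crop: white bottle with blue cap at (267,210), single tube with blue cap at (319,215), pink dish at (230,250), amber bottle at (324,168), wide stand (286,275), middle stand (345,161), narrow stand (387,163), tray (352,207), tape (372,184), boats (300,198).
- Scene crop: agrees, but the arm hides the middle stand and the tape.

Next I'll fit positions from the bounding extents.

```bash
cat > fit.py <<'E'
from h import *
from scipy.optimize import least_squares
A=np.linspace(0,2*np.pi,72)
def ext(n,p,parts):
    P=[]
    for r,z0,z1 in parts:
        for z in(z0,z1):
            P+= [px(n,(p[0]+r*np.cos(a),p[1]+r*np.sin(a),z)) for a in A]
    P=np.array(P);return dict(L=P[:,0].min(),R=P[:,0].max(),T=P[:,1].min(),B=P[:,1].max())
O={'side':(160,140),'scene':(180,140)}
C=lambda n,k,v:O[n][0 if k in'LR' else 1]+v/3.05-.5
M={ # name: list of (cam, part, {edge:crop px})
'large':[('side',(.020,.104,.119),dict(L=298,R=348,T=134)),('side',(.031,0,.08),dict(L=287,R=369,B=286)),
 ('scene',(.020,.104,.119),dict(L=252,R=290,T=112)),('scene',(.031,0,.08),dict(L=246,R=304,B=217))],
'tube':[('side',(.0165,.102,.116),dict(L=465,R=507,T=158)),('side',(.014,0,.05),dict(B=303)),('scene',(.0165,.102,.116),dict(L=328,R=362,T=186))],
'dish':[('side',(.032,0,.015),dict(L=172,R=256,T=311,B=368)),('scene',(.032,0,.015),dict(L=129,R=186,T=203,B=251))],
'wide':[('side',(.052,0,.004),dict(L=309,R=461,B=464)),('side',(.045,.02,.02),dict(L=317,R=451,T=360)),('scene',(.052,0,.004),dict(L=144,R=247,B=381)),('scene',(.045,.02,.02),dict(T=296))],
'small':[('side',(.026,0,.06),dict(L=474,R=524,B=125)),('scene',(.026,0,.06),dict(L=520,B=103))],
'middle':[('side',(.043,0,.004),dict(L=528,R=601,B=84)),('side',(.038,.02,.02),dict(L=531,R=599,T=45))],
'narrow':[('side',(.034,0,.004),dict(L=663,R=723,B=97)),('side',(.027,.04,.04),dict(L=667,R=720,T=47)),('scene',(.034,0,.004),dict(L=705,R=762,B=143)),('scene',(.027,.04,.04),dict(T=85))],
'tape':[('side',(.036,0,.019),dict(L=612,R=684,T=112,B=157))]}
for k,ms in M.items():
    def res(p):
        o=[]
        for n,pa,e in ms:
            E=ext(n,p,[pa]);o+=[E[q]-C(n,q,v) for q,v in e.items()]
        return np.array(o)
    s=least_squares(res,[.5,.3]);print(k,s.x,'r',np.round(np.hypot(*s.x),3),np.round(s.fun,1))
for n,L in{'side':[(524,180),(632,178),(645,230)],'scene':[(430,230),(476,177),(511,267)]}.items():
    for u,v in L: print('tray',n,pt(n,C(n,'L',u),C(n,'T',v),.008))
print('boats',pt('side',C('side','L',424),C('side','T',170),.027),pt('scene',C('scene','L',408),C('scene','T',137),.027))
s=get_state();Rm=R.from_quat(s['tcp_rot']).as_matrix();print(Rm)
E
python3 fit.py
```

```text
large [0.59   0.1813] r 0.617 [-0.2  0.  -0.3  0.2 -0.2  1.   0.4  0.2 -0.7 -0.2  0.2  0.4]
tube [0.4516 0.1632] r 0.48 [-0.1  0.  -0.1  0.2  0.4 -0.3 -0. ]
dish [0.6084 0.3201] r 0.687 [-0.5  0.6 -0.8  0.8 -0.4  0.4 -0.5  0.3]
wide [0.4429 0.3474] r 0.563 [ 0.5 -0.3  0.7  0.6 -0.6 -0.1  0.4 -0.4 -0.4 -0.2]
small [ 0.605  -0.1882] r 0.634 [ 0.2 -0.3  0.4  0.2 -0.2]
middle [ 0.5943 -0.3496] r 0.69 [ 0.2 -0.1  0.1  0.6 -0.7  0. ]
narrow [ 0.4388 -0.3581] r 0.566 [-0.1 -0.2  0.6  1.1 -0.5  0.  -0.  -0.1 -0.2 -0.4]
tape [ 0.4345 -0.1873] r 0.473 [ 0.2 -0.2  0.2 -0.1]
tray side [ 0.5076 -0.0358  0.008 ]
tray side [ 0.4143 -0.0822  0.008 ]
tray side [0.3672 0.0158 0.008 ]
tray scene [0.4557 0.0568 0.008 ]
tray scene [ 0.5034 -0.032   0.008 ]
tray scene [0.3642 0.0069 0.008 ]
boats [0.5866 0.0192 0.027 ] [0.5829 0.014  0.027 ]
[[ 0.4003 -0.0003  0.9164]
 [-0.9164  0.0011  0.4003]
 [-0.0011 -1.      0.0002]]
```

```bash
cat >> fit.py <<'E'
print('---')
M={'red2':[('side',(.020,.104,.119),dict(L=518,R=574,T=196)),('side',(.031,0,.08),dict(L=503,R=588,B=362)),('scene',(.020,.104,.119),dict(L=313,R=354,T=246)),('scene',(.031,0,.08),dict(L=305,R=367,B=354))],
'red1':[('side',(.020,.104,.119),dict(L=62,R=124,T=260)),('side',(.031,0,.08),dict(L=56,R=160,B=443)),('scene',(.020,.104,.119),dict(L=33,R=71,T=174)),('scene',(.031,0,.08),dict(L=26,R=92,B=281))]}
for k,ms in M.items():
    s=least_squares(res,[.5,.3]);print(k,s.x,np.round(s.fun,1))
for nm,u,v in(('greybox L',348,80),('greybox R',470,80),('whitebox L',290,152),('whitebox R',382,118),('book near',178,288),('book top',60,237)): print(nm,pt('side',C('side','L',u),C('side','T',v),0))
for nm,u,v in(('book near',176,168),('book top',139,88),('greybox',575,25),('rack',217,137)): print('scene',nm,pt('scene',C('scene','L',u),C('scene','T',v),0))
E
python3 fit.py | sed -n '/---/,$p'
```

```text
---
red2 [0.3795 0.213 ] [ 0.1 -0.2 -0.9  0.2 -0.2  1.7  0.4  0.2 -1.2 -0.  -0.   0.6]
red1 [0.6148 0.4254] [-0.4  0.8 -1.1 -1.1  0.8  1.1 -1.   0.1 -1.  -0.1  1.1  0.4]
greybox L [ 0.8172 -0.2204  0.    ]
greybox R [ 0.6851 -0.2782  0.    ]
whitebox L [ 0.7627 -0.0153  0.    ]
whitebox R [ 0.7216 -0.134   0.    ]
book near [0.6918 0.2589 0.    ]
book top [0.8472 0.2286 0.    ]
scene book near [0.6924 0.2628 0.    ]
scene book top [0.8447 0.2465 0.    ]
scene greybox [ 0.6892 -0.294   0.    ]
scene rack [0.7179 0.1992 0.    ]
```

```bash
python3 -m inch '[{"ay":-0.12,"y":-20},{"ay":-0.12,"y":-20},{"ay":-0.12},{"ay":-0.12},{"ay":-0.12}]'; python3 -m inch '[{"ay":-0.12},{"ay":-0.12},{"ay":-0.12},{"ay":-0.12},{"ay":-0.08}]' 30; python3 -c "
from h import *
s=get_state();print(s['eef_pos'],R.from_quat(s['tcp_rot']).as_matrix(),s['qpos'])"
```

```text
[ 0.2701 -0.6184  0.242 ] [[ 0.4002 -0.0001  0.9164]
 [-0.9164  0.0005  0.4002]
 [-0.0005 -1.      0.0001]] [-1.309   0.2865  1.577   0.      1.2786 -0.15  ]validation failed for argument at $[0]...
validation failed for argument at $[0]...
```

```bash
python3 -m inch '[{"ax":0,"ay":-0.12,"az":0,"x":0,"y":-10,"z":0,"hand":-1},{"ax":0,"ay":-0.12,"az":0,"x":0,"y":-10,"z":0,"hand":-1},{"ax":0,"ay":-0.12,"az":0,"x":0,"y":0,"z":0,"hand":-0.5},{"ax":0,"ay":-0.12,"az":0,"x":0,"y":0,"z":0,"hand":-0.5},{"ax":0,"ay":-0.12,"az":0,"x":0,"y":0,"z":0,"hand":-0.5}]' 30;  python3 -m inch '[{"ax":0,"ay":-0.12,"az":0,"x":0,"y":0,"z":0,"hand":-0.5},{"ax":0,"ay":-0.12,"az":0,"x":0,"y":0,"z":0,"hand":-0.5},{"ax":0,"ay":-0.12,"az":0,"x":0,"y":0,"z":0,"hand":-0.5},{"ax":0,"ay":-0.12,"az":0,"x":0,"y":0,"z":0,"hand":-0.5},{"ax":0,"ay":-0.08,"az":0,"x":0,"y":0,"z":0,"hand":-0.5}]'; python3 -c "
from h import *
s=get_state();print(s['eef_pos'],R.from_quat(s['tcp_rot']).as_matrix(),s['qpos'])"
```

```text
time: 0.77
eef_pos: [0.2702, -0.6186, 0.2627]
tcp_rot: [0.68, -0.193, 0.193, -0.68]
contact_force: [-0.7, -0.5, 0.5]
opening: 0.75
time: 1.18
eef_pos: [0.2702, -0.6185, 0.2623]
tcp_rot: [-0.707, -0.002, 0.002, 0.707]
contact_force: [0.3, -0.0, 0.3]
opening: 0.752
[ 0.2702 -0.6185  0.2623] [[ 1.     -0.     -0.0064]
 [ 0.0064  0.0001  1.    ]
 [-0.     -1.      0.0001]] [-1.309   0.2725  1.557  -0.      1.3122 -1.3154]
```

```bash
A='no'; python3 -m inch '[{"ax":0,"ay":0,"az":0,"x":24,"y":0,"z":31,"hand":-0.5},{"ax":0,"ay":0,"az":0,"x":24,"y":0,"z":31,"hand":-0.5},{"ax":0,"ay":0,"az":0,"x":24,"y":0,"z":31,"hand":-0.5},{"ax":0,"ay":0,"az":0,"x":24,"y":0,"z":31,"hand":-0.5},{"ax":0,"ay":0,"az":0,"x":24,"y":0,"z":31,"hand":-0.5}]' >/dev/null; python3 -m inch '[{"ax":0,"ay":0,"az":0,"x":24,"y":0,"z":31,"hand":-0.5},{"ax":0,"ay":0,"az":0,"x":24,"y":0,"z":31,"hand":-0.5},{"ax":0,"ay":0,"az":0,"x":24,"y":0,"z":31,"hand":-0.5},{"ax":0,"ay":0,"az":0,"x":24,"y":0,"z":31,"hand":-0.5},{"ax":0,"ay":0,"az":0,"x":24,"y":0,"z":31,"hand":-0.5}]'; python3 -m inch '[{"ax":0,"ay":0,"az":0,"x":24,"y":10,"z":31,"hand":-0.5},{"ax":0,"ay":0,"az":0,"x":24,"y":10,"z":31,"hand":-0.5},{"ax":0,"ay":0,"az":0,"x":24,"y":10,"z":30,"hand":-0.5},{"ax":0,"ay":0,"az":0,"x":24,"y":10,"z":20,"hand":-0.5},{"ax":0,"ay":0,"az":0,"x":0,"y":0,"z":0,"hand":-0.5}]';  python3 - <<'E'
from h import *
s=get_state();print(s['eef_pos'],s['qpos'])
for n in("scene","wrist"):
    cv2.imwrite(f"pics/{n}1.png",read_camera(n)["img"][:,:,::-1])
a=cv2.imread("pics/wrist1.png");b=cv2.imread("pics/scene1.png")[100:300,160:560]
cv2.imwrite("pics/v1.png",np.vstack([cv2.resize(a,(560,350)),cv2.resize(b,(560,250))[:250]]))
E
```

```text
time: 2.02
eef_pos: [0.5108, -0.3066, 0.2626]
tcp_rot: [0.707, 0.0, -0.0, -0.707]
contact_force: [0.3, -0.7, -1.5]
opening: 0.75
time: 2.43
eef_pos: [0.6077, -0.1913, 0.2196]
tcp_rot: [-0.706, -0.002, 0.003, 0.708]
contact_force: [-0.9, 0.0, -1.3]
opening: 0.755
[ 0.6077 -0.1913  0.2196] [-0.4649  0.2241  1.6941  0.0022  1.2265 -0.4718]
```

View pics/v1.png

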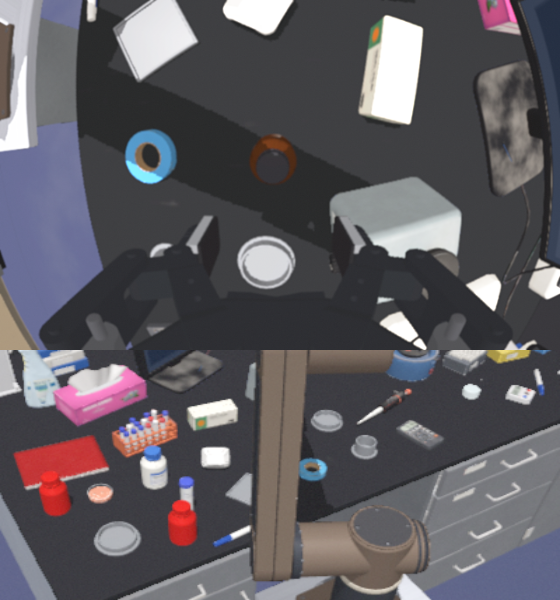

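```bash
cat >> h.py <<'E'
def wpt(c,s,u,v,z):
    f=200/np.tan(np.radians(c["fov_y"])/2);d=np.array([u-c["cx"],v-c["cy"]]);r=np.hypot(*d);t=r/f
    ray=np.r_[d/r*np.sin(t),np.cos(t)];Rm=R.from_quat(s['tcp_rot']).as_matrix();T=np.array(c["T_tool_cam"])
    o=s['eef_pos']+Rm@T[:3,3];w=Rm@T[:3,:3]@ray
    return o+w*(z-o[2])/w[2]
def wcrop(src,dst): crop(src,dst,0,0,640,400,1.25)
E
python3 - <<'E'
from h import *
s=get_state();c=read_camera("wrist");k=1/.875
for n,u,v,z in(('small cap',272,166,.095),('middle',266,260,.02),('tape',151,156,.019),('tray',155,38,.008)):print(n,wpt(c,s,u*k,v*k,z))
g=cv2.imread("pics/scene1.png");crop("pics/scene1.png","pics/s1c.png",330,170,450,270,6)
E
```

```text
small cap [ 0.6012 -0.1815  0.095 ]
middle [ 0.5914 -0.3322  0.02  ]
tape [ 0.4378 -0.1825  0.019 ]
tray [ 0.4417 -0.0208  0.008 ]
```

```bash
python3 - <<'E'
from h import *
crop("pics/scene1.png","pics/a.png",365,140,445,205,6)
crop("pics/wrist1.png","pics/b.png",255,140,355,345,2.9)
a=cv2.imread("pics/a.png");b=cv2.imread("pics/b.png");H=max(a.shape[0],b.shape[0])
o=np.zeros((H,a.shape[1]+b.shape[1],3),np.uint8);o[:a.shape[0],:a.shape[1]]=a;o[:b.shape[0],a.shape[1]:]=b;cv2.imwrite("pics/v2.png",o);print(o.shape)
for p in((.5943,-.3496,.02),(.5943,-.3496,0),(.591,-.332,.02),(.4388,-.3581,.04)):print(px('scene',p))
E
```

```text
(594, 770, 3)
[394.0732 152.9194]
[393.4635 156.9087]
[390.8439 154.8074]
[421.5239 171.8582]
```

View pics/v2.png

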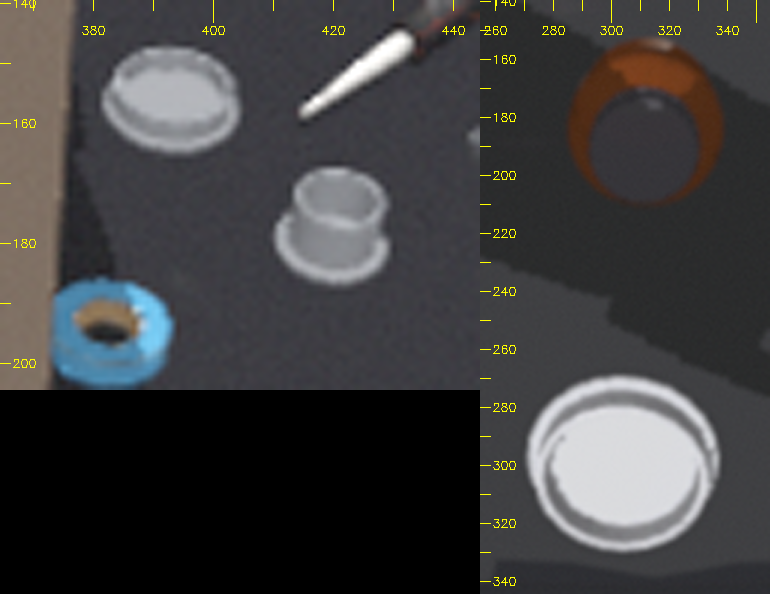

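Flange extents in the scene crop, about (393,157), agree with the side fit for the middle stand. The wrist estimate is about 15 mm off, so I'll check it closer in, above the small bottle.

```bash
python3 -m inch '[{"ax":0,"ay":0,"az":0,"x":0,"y":20,"z":3,"hand":-0.5},{"ax":0,"ay":0,"az":0,"x":0,"y":20,"z":3,"hand":-0.5},{"ax":0,"ay":0,"az":0,"x":0,"y":20,"z":0,"hand":-0.5},{"ax":0,"ay":0,"az":0,"x":0,"y":20,"z":0,"hand":-0.5},{"ax":0,"ay":0,"az":0,"x":0,"y":0,"z":0,"hand":-0.5}]' ; python3 -m inch '[{"ax":0,"ay":0,"az":0,"x":0,"y":0,"z":0,"hand":-0.5},{"ax":0,"ay":0,"az":0,"x":0,"y":0,"z":0,"hand":-0.5}]'
python3 - <<'E'
from h import *
s=get_state();c=read_camera("wrist");print(s['eef_pos'],R.from_quat(s['tcp_rot']).as_matrix())
im=c["img"][:,:,::-1].copy();cv2.imwrite("pics/wrist2.png",im)
d=read_camera("side")["img"][:,:,::-1];cv2.imwrite("pics/side2.png",d)
crop("pics/wrist2.png","pics/a.png",200,110,440,400,2);crop("pics/side2.png","pics/b.png",290,100,350,190,5)
a=cv2.imread("pics/a.png");b=cv2.imread("pics/b.png");o=np.zeros((580,a.shape[1]+b.shape[1],3),np.uint8);o[:580,:480]=a;o[:450,480:]=b
cv2.imwrite("pics/v3.png",o)
def proj(p):
    T=np.array(c["T_tool_cam"]);Rm=R.from_quat(s['tcp_rot']).as_matrix();q=T[:3,:3].T@(Rm.T@(np.array(p)-s['eef_pos'])-T[:3,3])
    r=np.hypot(q[0],q[1]);t=np.arctan2(r,q[2]);f=200/np.tan(np.radians(c["fov_y"])/2);return q[:2]/r*t*f+[c["cx"],c["cy"]]
print('tcp',proj(s['eef_pos']),'cap fit',proj([.605,-.1882,.095]))
E
```

```text
time: 3.05
eef_pos: [0.6026, -0.1905, 0.1382]
tcp_rot: [-0.706, 0.003, 0.002, 0.708]
contact_force: [-0.3, 0.6, -0.7]
opening: 0.753
time: 3.22
eef_pos: [0.6062, -0.1915, 0.1442]
tcp_rot: [0.708, 0.001, 0.001, -0.707]
contact_force: [-0.2, -0.3, 0.6]
opening: 0.747
[ 0.6062 -0.1915  0.1442] [[ 1.      0.0023  0.0004]
 [-0.0003 -0.0012  1.    ]
 [ 0.0023 -1.     -0.0012]]
tcp [317.3525 272.5527] cap fit [314.6397 231.2577]
```

View pics/v3.png

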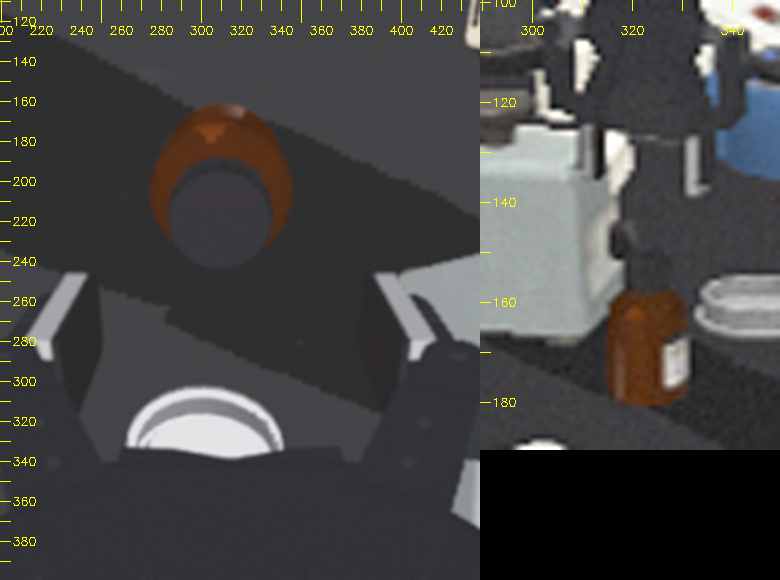

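```bash
python3 - <<'E'
from h import *
for z in(.131,.138,.145,.155):print(z,px('side',(.606-.034,-.191,z)),px('side',(.606+.034,-.191,z)))
print(px('side',(.605,-.1882,.095)))
E
```

```text
0.131 [332.6618 140.9682] [313.4578 138.4769]
0.138 [332.6646 138.8373] [313.4174 136.3825]
0.145 [332.6673 136.6965] [313.3768 134.2787]
0.155 [332.6713 133.6213] [313.3184 131.2568]
[322.9758 150.7188]
```

```bash
python3 -m inch '[{"ax":0,"ay":0,"az":0,"x":-1,"y":12,"z":2,"hand":-0.5},{"ax":0,"ay":0,"az":0,"x":0,"y":12,"z":2,"hand":-0.5},{"ax":0,"ay":0,"az":0,"x":0,"y":12,"z":0,"hand":-0.5},{"ax":0,"ay":0,"az":0,"x":0,"y":10,"z":0,"hand":-0.5},{"ax":0,"ay":0,"az":0,"x":0,"y":0,"z":0,"hand":-0.5}]' 30; python3 -m inch '[{"ax":0,"ay":0,"az":0,"x":0,"y":0,"z":0,"hand":-0.5},{"ax":0,"ay":0,"az":0,"x":0,"y":0,"z":0,"hand":1},{"ax":0,"ay":0,"az":0,"x":0,"y":0,"z":0,"hand":1},{"ax":0,"ay":0,"az":0,"x":0,"y":0,"z":0,"hand":1},{"ax":0,"ay":0,"az":0,"x":0,"y":0,"z":0,"hand":1}]'; python3 -m inch '[{"ax":0,"ay":0,"az":0,"x":0,"y":0,"z":0,"hand":1},{"ax":0,"ay":0,"az":0,"x":0,"y":0,"z":0,"hand":1},{"ax":0,"ay":0,"az":0,"x":0,"y":0,"z":0,"hand":1},{"ax":0,"ay":0,"az":0,"x":0,"y":0,"z":0,"hand":1},{"ax":0,"ay":0,"az":0,"x":0,"y":0,"z":0,"hand":1}]'
```

```text
time: 3.78
eef_pos: [0.6025, -0.185, 0.092]
tcp_rot: [-0.706, 0.002, 0.003, 0.708]
contact_force: [-0.4, -0.2, -0.3]
opening: 0.751
time: 4.2
eef_pos: [0.6053, -0.1865, 0.0974]
tcp_rot: [0.707, 0.001, 0.0, -0.707]
contact_force: [-1.3, -0.4, 0.8]
opening: 0.374
time: 4.62
eef_pos: [0.6053, -0.1865, 0.0973]
tcp_rot: [0.707, 0.001, 0.0, -0.707]
contact_force: [-1.1, 0.8, 6.0]
opening: 0.377
```

```bash
python3 -m inch '[{"ax":0,"ay":0,"az":0,"x":0,"y":-10,"z":0,"hand":1},{"ax":0,"ay":0,"az":0,"x":0,"y":-20,"z":0,"hand":1},{"ax":0,"ay":0,"az":0,"x":0,"y":-20,"z":0,"hand":1},{"ax":0,"ay":0,"az":0,"x":-1,"y":0,"z":-15,"hand":1},{"ax":0,"ay":0,"az":0,"x":-2,"y":0,"z":-28,"hand":1}]' >/dev/null; python3 -m inch '[{"ax":0,"ay":0,"az":0,"x":-2,"y":0,"z":-30,"hand":1},{"ax":0,"ay":0,"az":0,"x":-2,"y":0,"z":-30,"hand":1},{"ax":0,"ay":0,"az":0,"x":-2,"y":0,"z":-30,"hand":1},{"ax":0,"ay":0,"az":0,"x":-2,"y":0,"z":-20,"hand":1},{"ax":0,"ay":0,"az":0,"x":0,"y":0,"z":-10,"hand":1}]'; python3 -m inch '[{"ax":0,"ay":0,"az":0,"x":0,"y":0,"z":0,"hand":1},{"ax":0,"ay":0,"az":0,"x":0,"y":0,"z":0,"hand":1},{"ax":0,"ay":0,"az":0,"x":0,"y":0,"z":0,"hand":1}]'
python3 - <<'E'
from h import *
cv2.imwrite("pics/side3.png",read_camera("side")["img"][:,:,::-1]);cv2.imwrite("pics/scene3.png",read_camera("scene")["img"][:,:,::-1])
crop("pics/side3.png","pics/a.png",310,90,380,180,5.5);crop("pics/scene3.png","pics/b.png",350,90,420,180,5.5)
cv2.imwrite("pics/v4.png",np.hstack([cv2.imread("pics/a.png"),cv2.imread("pics/b.png")]))
for n in('side','scene'):print(n,px(n,(.5943,-.3496,.052)),'L/R',[px(n,(.5943+.026*np.cos(a),-.3496+.026*np.sin(a),.052))[0] for a in np.arange(0,6.28,.785)])
E
```

```text
time: 5.45
eef_pos: [0.5923, -0.3525, 0.1446]
tcp_rot: [-0.707, 0.001, -0.0, 0.707]
contact_force: [-1.0, -0.2, -1.4]
opening: 0.374
time: 5.7
eef_pos: [0.5938, -0.3479, 0.1455]
tcp_rot: [-0.707, -0.0, 0.001, 0.708]
contact_force: [0.9, -0.4, -1.0]
opening: 0.375
side [344.8091 149.2757] L/R [np.float64(338.14575897906394), np.float64(338.08108933851605), np.float64(342.0092305818125), np.float64(347.63914376173955), np.float64(351.55961921553796), np.float64(351.4716750115484), np.float64(347.54109021428013), np.float64(342.072626841782)]
scene [395.0674 146.4148] L/R [np.float64(391.1043667371142), np.float64(388.3346302402936), np.float64(389.48825410769246), np.float64(393.9506719286819), np.float64(399.08639709175094), np.float64(401.8289920549508), np.float64(400.59829231693294), np.float64(396.1743530080467)]
```

View pics/v4.png

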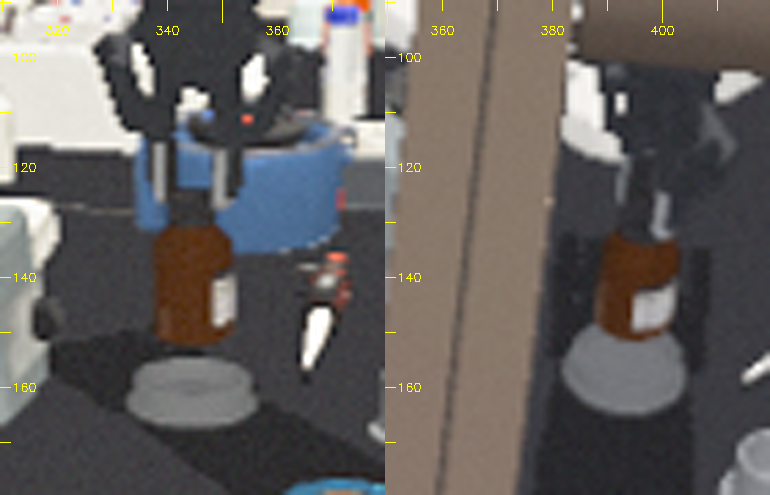

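Both views put the bottle on the stand's axis (side 344.8 against 344.8 predicted, scene 395.4 against 395.1). Lowering it.

```bash
python3 -m inch '[{"ax":0,"ay":0,"az":0,"x":0,"y":12,"z":0,"hand":1},{"ax":0,"ay":0,"az":0,"x":0,"y":12,"z":0,"hand":1},{"ax":0,"ay":0,"az":0,"x":0,"y":10,"z":0,"hand":1},{"ax":0,"ay":0,"az":0,"x":0,"y":6,"z":0,"hand":1},{"ax":0,"ay":0,"az":0,"x":0,"y":4,"z":0,"hand":1}]'; python3 -m inch '[{"ax":0,"ay":0,"az":0,"x":0,"y":1,"z":0,"hand":1},{"ax":0,"ay":0,"az":0,"x":0,"y":0,"z":0,"hand":1},{"ax":0,"ay":0,"az":0,"x":0,"y":0,"z":0,"hand":1},{"ax":0,"ay":0,"az":0,"x":0,"y":0,"z":0,"hand":1}]'
```

```text
time: 6.32
eef_pos: [0.5933, -0.3492, 0.1025]
tcp_rot: [-0.707, 0.001, 0.002, 0.707]
contact_force: [-6.3, 2.9, 16.0]
opening: 0.378
time: 6.65
eef_pos: [0.5933, -0.3496, 0.1027]
tcp_rot: [-0.707, 0.0, 0.001, 0.707]
contact_force: [-4.6, 0.9, 6.7]
opening: 0.372
```

```bash
python3 -m inch '[{"ax":0,"ay":0,"az":0,"x":0,"y":0,"z":0,"hand":-0.5},{"ax":0,"ay":0,"az":0,"x":0,"y":0,"z":0,"hand":-0.5},{"ax":0,"ay":0,"az":0,"x":0,"y":0,"z":0,"hand":-0.5},{"ax":0,"ay":0,"az":0,"x":0,"y":0,"z":0,"hand":-0.5},{"ax":0,"ay":0,"az":0,"x":0,"y":0,"z":0,"hand":-0.5}]'; python3 -m inch '[{"ax":0,"ay":0,"az":0,"x":0,"y":-10,"z":0,"hand":-0.5},{"ax":0,"ay":0,"az":0,"x":0,"y":-20,"z":0,"hand":-0.5},{"ax":0,"ay":0,"az":0,"x":0,"y":-30,"z":0,"hand":-0.5},{"ax":0,"ay":0,"az":0,"x":0,"y":-30,"z":0,"hand":-0.5},{"ax":0,"ay":0,"az":0,"x":0,"y":-10,"z":20,"hand":-0.5}]';  python3 -m inch '[{"ax":0,"ay":0,"az":0,"x":0,"y":0,"z":38,"hand":-0.5},{"ax":0,"ay":0,"az":0,"x":0,"y":0,"z":38,"hand":-0.5},{"ax":0,"ay":0,"az":0,"x":0,"y":0,"z":38,"hand":-0.5},{"ax":0,"ay":0,"az":0,"x":0,"y":0,"z":38,"hand":-0.5},{"ax":0,"ay":0,"az":0,"x":0,"y":0,"z":38,"hand":-0.5}]'; python3 -m inch '[{"ax":0,"ay":0,"az":0,"x":0,"y":0,"z":38,"hand":-0.5},{"ax":0,"ay":0,"az":0,"x":0,"y":0,"z":38,"hand":-0.5},{"ax":0,"ay":0,"az":0,"x":0,"y":0,"z":38,"hand":-0.5},{"ax":0,"ay":0,"az":0,"x":0,"y":0,"z":38,"hand":-0.5},{"ax":0,"ay":0,"az":0,"x":0,"y":0,"z":38,"hand":-0.5}]'; python3 -m inch '[{"ax":0,"ay":0,"az":0,"x":-1,"y":0,"z":38,"hand":-0.5},{"ax":0,"ay":0,"az":0,"x":-1,"y":0,"z":38,"hand":-0.5},{"ax":0,"ay":0,"az":0,"x":-1,"y":0,"z":30,"hand":-0.5},{"ax":0,"ay":0,"az":0,"x":0,"y":0,"z":20,"hand":-0.5},{"ax":0,"ay":0,"az":0,"x":0,"y":0,"z":0,"hand":-0.5}]'; python3 -m inch '[{"ax":0,"ay":0,"az":0,"x":0,"y":0,"z":0,"hand":-0.5},{"ax":0,"ay":0,"az":0,"x":0,"y":0,"z":0,"hand":-0.5}]'
python3 - <<'E'
from h import *
cv2.imwrite("pics/side5.png",read_camera("side")["img"][:,:,::-1]);cv2.imwrite("pics/scene5.png",read_camera("scene")["img"][:,:,::-1])
crop("pics/side5.png","pics/a.png",210,90,370,240,2.5);crop("pics/scene5.png","pics/b.png",180,90,340,240,2.5)
cv2.imwrite("pics/v5.png",np.hstack([cv2.imread("pics/a.png"),cv2.imread("pics/b.png")]))
E
```

```text
time: 7.07
eef_pos: [0.5939, -0.3491, 0.101]
tcp_rot: [-0.707, -0.0, 0.0, 0.707]
contact_force: [-0.1, 0.4, 0.2]
opening: 0.75
time: 7.48
eef_pos: [0.5957, -0.3333, 0.2084]
tcp_rot: [0.71, 0.002, 0.003, -0.704]
contact_force: [0.2, 0.1, 1.0]
opening: 0.747
time: 7.9
eef_pos: [0.5936, -0.1376, 0.2024]
tcp_rot: [0.707, 0.001, 0.0, -0.707]
contact_force: [0.3, 0.7, -0.0]
opening: 0.751
time: 8.32
eef_pos: [0.5934, 0.0526, 0.2025]
tcp_rot: [0.707, 0.001, 0.0, -0.707]
contact_force: [1.3, -0.3, -0.2]
opening: 0.748
time: 8.73
eef_pos: [0.59, 0.1807, 0.2023]
tcp_rot: [-0.707, -0.002, 0.002, 0.708]
contact_force: [-0.5, -0.4, 0.7]
opening: 0.754
time: 8.9
eef_pos: [0.5906, 0.1762, 0.2018]
tcp_rot: [0.707, 0.001, -0.0, -0.707]
contact_force: [0.2, -0.2, -0.1]
opening: 0.749
```

View pics/v5.png

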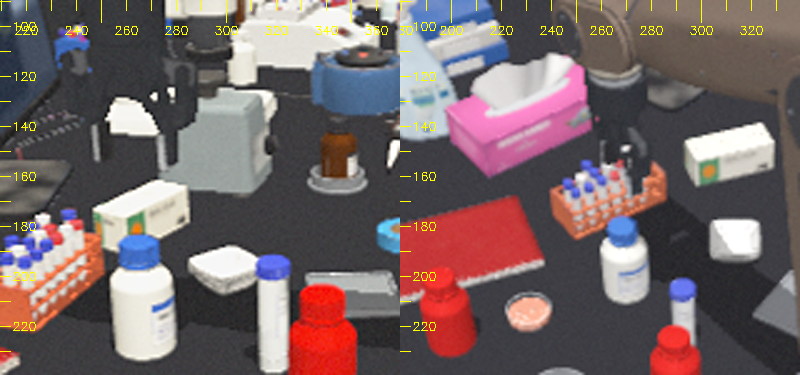

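Small bottle is seated in the middle stand (side (345,157)). Now the large bottle.

```bash
python3 -m inch '[{"ax":0,"ay":0,"az":0,"x":0,"y":20,"z":4,"hand":-0.5},{"ax":0,"ay":0,"az":0,"x":0,"y":20,"z":0,"hand":-0.5},{"ax":0,"ay":0,"az":0,"x":0,"y":18,"z":0,"hand":-0.5},{"ax":0,"ay":0,"az":0,"x":0,"y":15,"z":0,"hand":-0.5},{"ax":0,"ay":0,"az":0,"x":0,"y":11,"z":0,"hand":-0.5}]'; python3 -m inch '[{"ax":0,"ay":0,"az":0,"x":0,"y":0,"z":0,"hand":-0.5},{"ax":0,"ay":0,"az":0,"x":0,"y":0,"z":0,"hand":-0.5},{"ax":0,"ay":0,"az":0,"x":0,"y":0,"z":0,"hand":1},{"ax":0,"ay":0,"az":0,"x":0,"y":0,"z":0,"hand":1},{"ax":0,"ay":0,"az":0,"x":0,"y":0,"z":0,"hand":1}]' 45; python3 -m inch '[{"ax":0,"ay":0,"az":0,"x":0,"y":0,"z":0,"hand":1},{"ax":0,"ay":0,"az":0,"x":0,"y":0,"z":0,"hand":1},{"ax":0,"ay":0,"az":0,"x":0,"y":0,"z":0,"hand":1},{"ax":0,"ay":0,"az":0,"x":0,"y":0,"z":0,"hand":1}]'
```

```text
time: 9.42
eef_pos: [0.5899, 0.1793, 0.1156]
tcp_rot: [0.707, -0.001, -0.0, -0.707]
contact_force: [-0.1, 0.2, -0.8]
opening: 0.748
time: 9.83
eef_pos: [0.5914, 0.1809, 0.1193]
tcp_rot: [-0.707, -0.001, -0.001, 0.707]
contact_force: [-0.9, -0.2, 4.0]
opening: 0.448
time: 10.17
eef_pos: [0.5914, 0.181, 0.1193]
tcp_rot: [-0.707, -0.001, -0.001, 0.707]
contact_force: [-1.5, 0.5, 5.1]
opening: 0.447
```

```bash
python3 -m inch '[{"ax":0,"ay":0,"az":0,"x":0,"y":-10,"z":0,"hand":1},{"ax":0,"ay":0,"az":0,"x":0,"y":-20,"z":0,"hand":1},{"ax":0,"ay":0,"az":0,"x":0,"y":-20,"z":0,"hand":1},{"ax":0,"ay":0,"az":0,"x":-10,"y":0,"z":11,"hand":1},{"ax":0,"ay":0,"az":0,"x":-20,"y":0,"z":22,"hand":1}]' >/dev/null; python3 -m inch '[{"ax":0,"ay":0,"az":0,"x":-22,"y":0,"z":25,"hand":1},{"ax":0,"ay":0,"az":0,"x":-22,"y":0,"z":25,"hand":1},{"ax":0,"ay":0,"az":0,"x":-22,"y":0,"z":25,"hand":1},{"ax":0,"ay":0,"az":0,"x":-22,"y":0,"z":25,"hand":1},{"ax":0,"ay":0,"az":0,"x":-20,"y":0,"z":22,"hand":1}]'; python3 -m inch '[{"ax":0,"ay":0,"az":0,"x":-10,"y":0,"z":11,"hand":1},{"ax":0,"ay":0,"az":0,"x":0,"y":0,"z":0,"hand":1},{"ax":0,"ay":0,"az":0,"x":0,"y":0,"z":0,"hand":1},{"ax":0,"ay":0,"az":0,"x":0,"y":0,"z":0,"hand":1}]'
python3 - <<'E'
from h import *
cv2.imwrite("pics/side6.png",read_camera("side")["img"][:,:,::-1]);cv2.imwrite("pics/scene6.png",read_camera("scene")["img"][:,:,::-1])
crop("pics/side6.png","pics/a.png",230,140,350,300,3.3);crop("pics/scene6.png","pics/b.png",190,130,310,290,3.3)
cv2.imwrite("pics/v6.png",np.hstack([cv2.imread("pics/a.png"),cv2.imread("pics/b.png")]))
for n in('side','scene'):
  P=np.array([px(n,(.4429+.031*np.cos(a),.3474+.031*np.sin(a),.051)) for a in np.arange(0,6.28,.1)]);print(n,P[:,0].min(),P[:,0].max(),'bottom',P[:,1].max())
E
```

```text
time: 11.0
eef_pos: [0.4489, 0.3371, 0.1657]
tcp_rot: [0.707, -0.0, -0.002, -0.707]
contact_force: [1.1, 0.6, -2.6]
opening: 0.447
time: 11.33
eef_pos: [0.4417, 0.3464, 0.1665]
tcp_rot: [0.707, 0.0, -0.001, -0.707]
contact_force: [-0.3, 0.2, -2.1]
opening: 0.445
side 269.79870546436877 299.67323226988674 bottom 265.30598620799816
scene 232.1998598103538 252.17069632455278 bottom 248.33677155921762
```

View pics/v6.png

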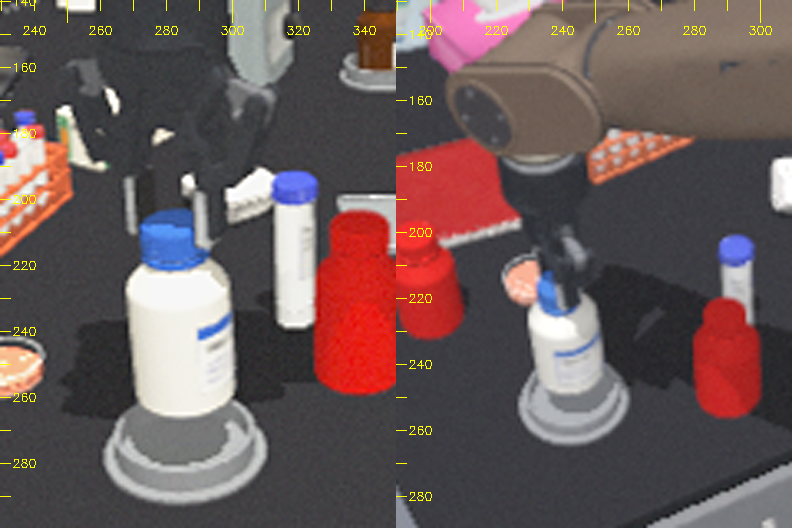

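Side and scene both match the predicted bottle outline over the stand centre (bottom rows 265 and 248). Lowering and releasing.

```bash
python3 -m inch '[{"ax":0,"ay":0,"az":0,"x":0,"y":12,"z":1,"hand":1},{"ax":0,"ay":0,"az":0,"x":0,"y":12,"z":0,"hand":1},{"ax":0,"ay":0,"az":0,"x":0,"y":9,"z":0,"hand":1},{"ax":0,"ay":0,"az":0,"x":0,"y":6,"z":0,"hand":1},{"ax":0,"ay":0,"az":0,"x":0,"y":3,"z":0,"hand":1}]'; python3 -m inch '[{"ax":0,"ay":0,"az":0,"x":0,"y":1,"z":0,"hand":1},{"ax":0,"ay":0,"az":0,"x":0,"y":1,"z":0,"hand":1},{"ax":0,"ay":0,"az":0,"x":0,"y":0,"z":0,"hand":1},{"ax":0,"ay":0,"az":0,"x":0,"y":0,"z":0,"hand":1}]'
```

```text
time: 11.95
eef_pos: [0.4414, 0.3474, 0.1245]
tcp_rot: [0.707, -0.001, -0.002, -0.707]
contact_force: [-5.6, -1.2, 11.6]
opening: 0.447
time: 12.28
eef_pos: [0.4416, 0.3479, 0.1246]
tcp_rot: [0.707, -0.001, -0.001, -0.707]
contact_force: [-3.7, -0.6, 6.8]
opening: 0.443
```

```bash
python3 -m inch '[{"ax":0,"ay":0,"az":0,"x":0,"y":0,"z":0,"hand":-0.5},{"ax":0,"ay":0,"az":0,"x":0,"y":0,"z":0,"hand":-0.5},{"ax":0,"ay":0,"az":0,"x":0,"y":0,"z":0,"hand":-0.5},{"ax":0,"ay":0,"az":0,"x":0,"y":0,"z":0,"hand":-0.5},{"ax":0,"ay":0,"az":0,"x":0,"y":-5,"z":0,"hand":-0.5}]'; python3 -m inch '[{"ax":0,"ay":0,"az":0,"x":0,"y":-20,"z":0,"hand":-1},{"ax":0,"ay":0,"az":0,"x":0,"y":-30,"z":0,"hand":-1},{"ax":0,"ay":0,"az":0,"x":0,"y":-20,"z":0,"hand":-1},{"ax":0,"ay":0,"az":0,"x":26,"y":0,"z":-4,"hand":-1},{"ax":0,"ay":0,"az":0,"x":30,"y":0,"z":-5,"hand":-1}]'; python3 -m inch '[{"ax":0,"ay":0,"az":0,"x":30,"y":0,"z":-5,"hand":-1},{"ax":0,"ay":0,"az":0,"x":30,"y":0,"z":-5,"hand":-1},{"ax":0,"ay":0,"az":0,"x":30,"y":0,"z":-5,"hand":-1},{"ax":0,"ay":0,"az":0,"x":20,"y":0,"z":-4,"hand":-1},{"ax":0,"ay":-0.113,"az":0,"x":0,"y":0,"z":0,"hand":-1}]';  python3 -m inch '[{"ax":0,"ay":-0.12,"az":0,"x":0,"y":5,"z":0,"hand":-1},{"ax":0,"ay":-0.12,"az":0,"x":0,"y":5,"z":0,"hand":-1},{"ax":0,"ay":-0.12,"az":0,"x":0,"y":20,"z":0,"hand":-1},{"ax":0,"ay":-0.12,"az":0,"x":0,"y":20,"z":0,"hand":-1},{"ax":0,"ay":-0.12,"az":0,"x":0,"y":20,"z":0,"hand":-1}]'; python3 -m inch '[{"ax":0,"ay":-0.1,"az":0,"x":0,"y":20,"z":0,"hand":-1},{"ax":0,"ay":-0.06,"az":0,"x":0,"y":20,"z":0,"hand":-1},{"ax":0,"ay":0,"az":0,"x":0,"y":10,"z":0,"hand":-1},{"ax":0,"ay":0,"az":0,"x":0,"y":0,"z":0,"hand":-1},{"ax":0,"ay":0,"az":0,"x":0,"y":0,"z":0,"hand":-1}]'
python3 - <<'E'
from h import *
s=get_state();Rm=R.from_quat(s['tcp_rot']).as_matrix();p=s['eef_pos'];print(p,Rm,s['opening'])
print('to dish in tool mm',1e3*Rm.T@(np.array([.6084,.3201,p[2]])-p))
c=read_camera("wrist");cv2.imwrite("pics/wrist7.png",c["img"][:,:,::-1])
cv2.imwrite("pics/side7.png",read_camera("side")["img"][:,:,::-1])
crop("pics/side7.png","pics/a.png",180,160,310,300,3);b=cv2.resize(cv2.imread("pics/wrist7.png")[50:350,160:460],(400,400))
o=np.zeros((420,790,3),np.uint8);o[:,:390]=cv2.imread("pics/a.png");o[:400,390:]=b;cv2.imwrite("pics/v7.png",o)
E
```

```text
time: 12.7
eef_pos: [0.4417, 0.3472, 0.1273]
tcp_rot: [0.707, -0.0, -0.001, -0.707]
contact_force: [-0.6, -0.2, -0.5]
opening: 0.748
time: 13.12
eef_pos: [0.4989, 0.3398, 0.2015]
tcp_rot: [-0.706, -0.003, -0.0, 0.708]
contact_force: [-0.0, 0.2, -0.2]
opening: 1.004
time: 13.53
eef_pos: [0.6121, 0.3181, 0.1984]
tcp_rot: [0.706, 0.041, -0.039, -0.706]
contact_force: [-0.4, -0.3, 0.0]
opening: 1.0
time: 13.95
eef_pos: [0.6087, 0.3198, 0.1283]
tcp_rot: [0.662, 0.25, -0.248, -0.662]
contact_force: [0.5, -0.7, 0.7]
opening: 0.998
time: 14.37
eef_pos: [0.6082, 0.3198, 0.0782]
tcp_rot: [-0.641, -0.299, 0.299, 0.641]
contact_force: [-0.3, -0.6, 0.8]
opening: 0.996
[0.6082 0.3198 0.0782] [[ 0.6428 -0.0007 -0.766 ]
 [ 0.766  -0.0003  0.6428]
 [-0.0007 -1.      0.0004]] 0.995792332996796
to dish in tool mm [ 0.3913 -0.0002  0.0722]
```

View pics/v7.png

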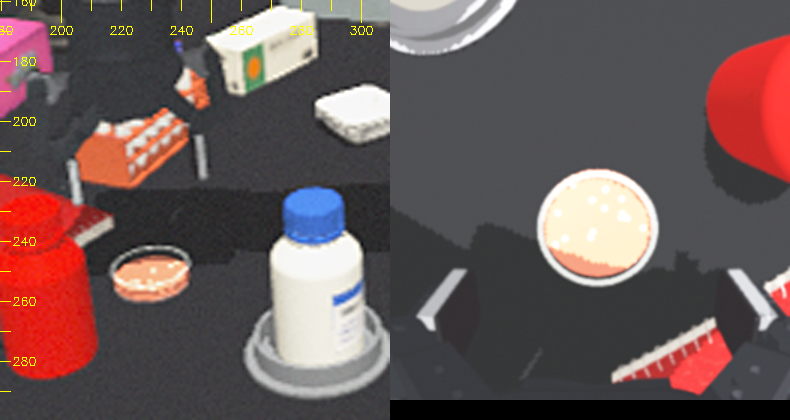

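```bash
python3 - <<'E'
from h import *
for z in(0,.015):print(pt('scene',180,208.5,z),pt('scene',237.2,194.6,z),pt('side',160,269,z),pt('side',218,233.5,z))
E
```

```text
[0.7238 0.4622 0.    ] [0.6924 0.2628 0.    ] [0.7114 0.4369 0.    ] [0.6929 0.257  0.    ]
[0.7085 0.4647 0.015 ] [0.6774 0.2676 0.015 ] [0.6928 0.4521 0.015 ] [0.6748 0.2774 0.015 ]
```

Large bottle seated in the wide stand. The dish is centred between the jaws in the wrist view, and the book edge (x≈0.70) is clear of the fingers.

```bash
python3 -m inch '[{"ax":0,"ay":0,"az":0,"x":0,"y":20,"z":0,"hand":-1},{"ax":0,"ay":0,"az":0,"x":0,"y":20,"z":0,"hand":-1},{"ax":0,"ay":0,"az":0,"x":0,"y":14,"z":0,"hand":-1},{"ax":0,"ay":0,"az":0,"x":0,"y":8,"z":0,"hand":-1},{"ax":0,"ay":0,"az":0,"x":0,"y":5,"z":0,"hand":-1}]'; python3 -m inch '[{"ax":0,"ay":0,"az":0,"x":0,"y":0,"z":0,"hand":-1},{"ax":0,"ay":0,"az":0,"x":0,"y":0,"z":0,"hand":-1},{"ax":0,"ay":0,"az":0,"x":0,"y":0,"z":0,"hand":1},{"ax":0,"ay":0,"az":0,"x":0,"y":0,"z":0,"hand":1},{"ax":0,"ay":0,"az":0,"x":0,"y":0,"z":0,"hand":1}]' 22; python3 -m inch '[{"ax":0,"ay":0,"az":0,"x":0,"y":0,"z":0,"hand":1},{"ax":0,"ay":0,"az":0,"x":0,"y":0,"z":0,"hand":1},{"ax":0,"ay":0,"az":0,"x":0,"y":-5,"z":0,"hand":1},{"ax":0,"ay":0,"az":0,"x":0,"y":-15,"z":0,"hand":1},{"ax":0,"ay":0,"az":0,"x":0,"y":-25,"z":0,"hand":1}]'
```

```text
time: 14.98
eef_pos: [0.6077, 0.3196, 0.0102]
tcp_rot: [-0.641, -0.299, 0.3, 0.641]
contact_force: [0.2, 0.1, 0.5]
opening: 0.999
time: 15.4
eef_pos: [0.6094, 0.3202, 0.013]
tcp_rot: [0.641, 0.3, -0.298, -0.641]
contact_force: [-0.3, 0.9, 4.0]
opening: 0.737
time: 15.82
eef_pos: [0.6054, 0.3187, 0.0533]
tcp_rot: [-0.64, -0.296, 0.302, 0.641]
contact_force: [-1.7, -0.6, 0.0]
opening: 0.742
```

```bash
python3 -m inch '[{"ax":0,"ay":0,"az":0,"x":0,"y":-30,"z":0,"hand":1},{"ax":0,"ay":0,"az":0,"x":0,"y":-30,"z":0,"hand":1},{"ax":0,"ay":0,"az":0,"x":0,"y":-30,"z":0,"hand":1},{"ax":0,"ay":0,"az":0,"x":0,"y":-30,"z":0,"hand":1},{"ax":0,"ay":0,"az":0,"x":-20,"y":0,"z":-4,"hand":1}]'; python3 -m inch '[{"ax":0,"ay":0,"az":0,"x":-35,"y":0,"z":-8,"hand":1},{"ax":0,"ay":0,"az":0,"x":-35,"y":0,"z":-8,"hand":1},{"ax":0,"ay":0,"az":0,"x":-35,"y":0,"z":-8,"hand":1},{"ax":0,"ay":0,"az":0,"x":-35,"y":0,"z":-8,"hand":1},{"ax":0,"ay":0,"az":0,"x":-35,"y":0,"z":-8,"hand":1}]'; python3 -m inch '[{"ax":0,"ay":0,"az":0,"x":-35,"y":0,"z":-8,"hand":1},{"ax":0,"ay":0,"az":0,"x":-35,"y":0,"z":-8,"hand":1},{"ax":0,"ay":0,"az":0,"x":-35,"y":0,"z":-8,"hand":1},{"ax":0,"ay":0,"az":0,"x":-35,"y":0,"z":-8,"hand":1},{"ax":0,"ay":0,"az":0,"x":-20,"y":0,"z":-4,"hand":1}]'; python3 -m inch '[{"ax":0,"ay":0,"az":0,"x":-8,"y":20,"z":0,"hand":1},{"ax":0,"ay":0,"az":0,"x":0,"y":30,"z":0,"hand":1},{"ax":0,"ay":0,"az":0,"x":0,"y":30,"z":0,"hand":1},{"ax":0,"ay":0,"az":0,"x":0,"y":20,"z":0,"hand":1},{"ax":0,"ay":0,"az":0,"x":0,"y":0,"z":0,"hand":1}]'; python3 -m inch '[{"ax":0,"ay":0,"az":0,"x":0,"y":0,"z":0,"hand":1},{"ax":0,"ay":0,"az":0,"x":0,"y":0,"z":0,"hand":1}]'
python3 - <<'E'
from h import *
s=get_state();Rm=R.from_quat(s['tcp_rot']).as_matrix();p=s['eef_pos'];print(p,Rm[:,1],s['opening'])
print('to tray in tool mm',1e3*Rm.T@(np.array([.4355,-.012,p[2]])-p))
cv2.imwrite("pics/side8.png",read_camera("side")["img"][:,:,::-1]);crop("pics/side8.png","pics/v8.png",300,130,400,240,5)
E
```

```text
time: 16.23
eef_pos: [0.6028, 0.3049, 0.1862]
tcp_rot: [0.641, 0.306, -0.294, -0.64]
contact_force: [1.3, -0.1, 1.8]
opening: 0.74
time: 16.65
eef_pos: [0.5155, 0.1408, 0.1768]
tcp_rot: [0.641, 0.299, -0.299, -0.641]
contact_force: [0.2, 0.3, 0.4]
opening: 0.74
time: 17.07
eef_pos: [0.4399, -0.0058, 0.1766]
tcp_rot: [0.641, 0.299, -0.299, -0.641]
contact_force: [0.0, -0.1, -0.3]
opening: 0.74
time: 17.48
eef_pos: [0.4327, -0.0092, 0.0725]
tcp_rot: [-0.639, -0.297, 0.302, 0.643]
contact_force: [-0.6, 0.8, -0.9]
opening: 0.74
time: 17.65
eef_pos: [0.4377, -0.0101, 0.0779]
tcp_rot: [0.641, 0.3, -0.299, -0.64]
contact_force: [-0.4, 0.2, 0.8]
opening: 0.741
[ 0.4377 -0.0101  0.0779] [ 0.0023 -0.0006 -1.    ] 0.7408873683198727
to tray in tool mm [-2.8379 -0.0038  0.4773]
```

View pics/v8.png

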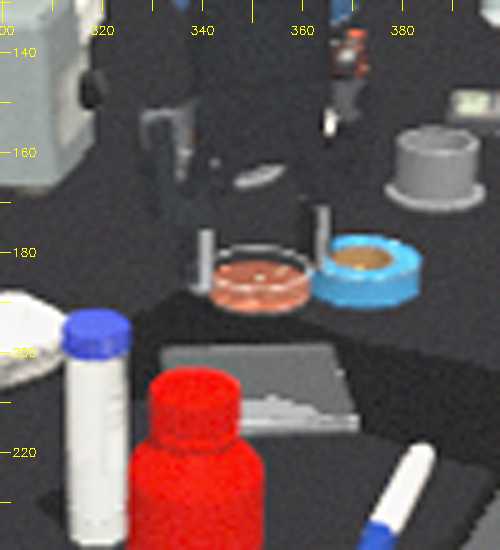

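Dish is held level above the tray, at side (352,186). Lowering.

```bash
python3 -m inch '[{"ax":0,"ay":0,"az":0,"x":-2,"y":20,"z":0,"hand":1},{"ax":0,"ay":0,"az":0,"x":0,"y":18,"z":0,"hand":1},{"ax":0,"ay":0,"az":0,"x":0,"y":11,"z":0,"hand":1},{"ax":0,"ay":0,"az":0,"x":0,"y":7,"z":0,"hand":1},{"ax":0,"ay":0,"az":0,"x":0,"y":3,"z":0,"hand":1}]'; python3 -m inch '[{"ax":0,"ay":0,"az":0,"x":0,"y":1,"z":0,"hand":1},{"ax":0,"ay":0,"az":0,"x":0,"y":1,"z":0,"hand":1},{"ax":0,"ay":0,"az":0,"x":0,"y":0,"z":0,"hand":1},{"ax":0,"ay":0,"az":0,"x":0,"y":0,"z":0,"hand":1}]'
```

```text
time: 18.12
eef_pos: [0.436, -0.0115, 0.0178]
tcp_rot: [0.641, 0.3, -0.299, -0.64]
contact_force: [0.4, -0.5, 0.3]
opening: 0.736
time: 18.45
eef_pos: [0.4365, -0.0117, 0.0169]
tcp_rot: [0.641, 0.3, -0.299, -0.64]
contact_force: [-1.7, 0.4, 6.0]
opening: 0.742
```

```bash
python3 -m inch '[{"ax":0,"ay":0,"az":0,"x":0,"y":0,"z":0,"hand":-1},{"ax":0,"ay":0,"az":0,"x":0,"y":0,"z":0,"hand":-1},{"ax":0,"ay":0,"az":0,"x":0,"y":0,"z":0,"hand":-1},{"ax":0,"ay":0,"az":0,"x":0,"y":0,"z":0,"hand":-1},{"ax":0,"ay":0,"az":0,"x":0,"y":-10,"z":0,"hand":-1}]'; python3 -m inch '[{"ax":0,"ay":0,"az":0,"x":0,"y":-35,"z":0,"hand":-1},{"ax":0,"ay":0,"az":0,"x":0,"y":-40,"z":0,"hand":-1},{"ax":0,"ay":0,"az":0,"x":0,"y":-40,"z":0,"hand":-0.4},{"ax":0,"ay":0,"az":0,"x":0,"y":-40,"z":0,"hand":-0.4},{"ax":0,"ay":0,"az":0,"x":20,"y":-10,"z":14,"hand":-0.4}]'; python3 -m inch '[{"ax":0,"ay":0,"az":0,"x":32,"y":0,"z":22,"hand":-0.4},{"ax":0,"ay":0,"az":0,"x":32,"y":0,"z":22,"hand":-0.4},{"ax":0,"ay":0,"az":0,"x":32,"y":0,"z":22,"hand":-0.4},{"ax":0,"ay":0,"az":0,"x":20,"y":0,"z":14,"hand":-0.4},{"ax":0,"ay":0,"az":0,"x":8,"y":0,"z":6,"hand":-0.4}]'; python3 -m inch '[{"ax":0,"ay":0,"az":0,"x":0,"y":0,"z":0,"hand":-0.4},{"ax":0,"ay":0,"az":0,"x":0,"y":0,"z":0,"hand":-0.4},{"ax":0,"ay":0,"az":0,"x":0,"y":0,"z":0,"hand":-0.4}]'
python3 - <<'E'
from h import *
s=get_state();Rm=R.from_quat(s['tcp_rot']).as_matrix();p=s['eef_pos'];print(p,Rm[:,1],s['opening'])
print('to tube in tool mm',1e3*Rm.T@(np.array([.4516,.1632,p[2]])-p))
cv2.imwrite("pics/scene9.png",read_camera("scene")["img"][:,:,::-1]);cv2.imwrite("pics/side9.png",read_camera("side")["img"][:,:,::-1])
crop("pics/side9.png","pics/a.png",280,120,410,250,3);crop("pics/scene9.png","pics/b.png",270,120,400,250,3)
cv2.imwrite("pics/v9.png",np.hstack([cv2.imread("pics/a.png"),cv2.imread("pics/b.png")]))
E
```

```text
time: 18.87
eef_pos: [0.4337, -0.0111, 0.024]
tcp_rot: [-0.64, -0.298, 0.3, 0.642]
contact_force: [-0.7, 0.2, -0.5]
opening: 1.002
time: 19.28
eef_pos: [0.4412, 0.0103, 0.1987]
tcp_rot: [0.645, 0.302, -0.294, -0.638]
contact_force: [1.6, -0.5, 0.9]
opening: 0.706
time: 19.7
eef_pos: [0.4508, 0.1659, 0.1911]
tcp_rot: [-0.64, -0.301, 0.3, 0.64]
contact_force: [-0.5, -0.7, 0.6]
opening: 0.701
time: 19.95
eef_pos: [0.451, 0.1621, 0.1903]
tcp_rot: [0.641, 0.299, -0.299, -0.641]
contact_force: [0.7, 0.5, -0.4]
opening: 0.704
[0.451  0.1621 0.1903] [-0.0003 -0.0006 -1.    ] 0.7035667074460682
to tube in tool mm [ 1.23   -0.0008  0.2342]
```

View pics/v9.png

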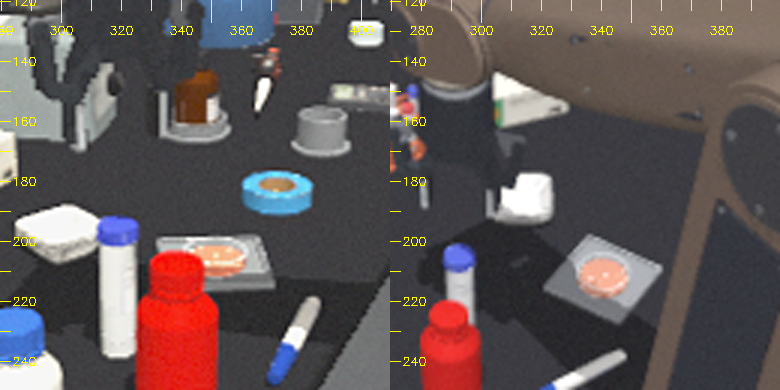

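Dish is near the tray centre (scene (341,211)). Now the tube.

```bash
python3 -m inch '[{"ax":0,"ay":0,"az":0,"x":1,"y":22,"z":0,"hand":-0.4},{"ax":0,"ay":0,"az":0,"x":0,"y":22,"z":0,"hand":-0.4},{"ax":0,"ay":0,"az":0,"x":0,"y":20,"z":0,"hand":-0.4},{"ax":0,"ay":0,"az":0,"x":0,"y":14,"z":0,"hand":-0.4},{"ax":0,"ay":0,"az":0,"x":0,"y":9,"z":0,"hand":-0.4}]'; python3 -m inch '[{"ax":0,"ay":0,"az":0,"x":0,"y":0,"z":0,"hand":-0.4},{"ax":0,"ay":0,"az":0,"x":0,"y":0,"z":0,"hand":-0.4},{"ax":0,"ay":0,"az":0,"x":0,"y":0,"z":0,"hand":1},{"ax":0,"ay":0,"az":0,"x":0,"y":0,"z":0,"hand":1},{"ax":0,"ay":0,"az":0,"x":0,"y":0,"z":0,"hand":1}]' 25; python3 -m inch '[{"ax":0,"ay":0,"az":0,"x":0,"y":0,"z":0,"hand":1},{"ax":0,"ay":0,"az":0,"x":0,"y":0,"z":0,"hand":1},{"ax":0,"ay":0,"az":0,"x":0,"y":-5,"z":0,"hand":1},{"ax":0,"ay":0,"az":0,"x":0,"y":-15,"z":0,"hand":1},{"ax":0,"ay":0,"az":0,"x":0,"y":-25,"z":0,"hand":1}]'
```

```text
time: 20.47
eef_pos: [0.4507, 0.1626, 0.1014]
tcp_rot: [-0.641, -0.298, 0.3, 0.641]
contact_force: [-0.2, 0.6, 0.1]
opening: 0.701
time: 20.88
eef_pos: [0.4528, 0.1639, 0.1048]
tcp_rot: [0.641, 0.3, -0.298, -0.64]
contact_force: [-0.7, -1.5, 2.7]
opening: 0.38
time: 21.3
eef_pos: [0.4492, 0.1637, 0.1459]
tcp_rot: [-0.64, -0.297, 0.302, 0.641]
contact_force: [0.2, -0.8, 0.2]
opening: 0.379
```

```bash
python3 -m inch '[{"ax":0,"ay":0,"az":0,"x":0,"y":-25,"z":0,"hand":1},{"ax":0,"ay":0,"az":0,"x":0,"y":-18,"z":0,"hand":1},{"ax":0,"ay":0,"az":0,"x":-15,"y":0,"z":-12,"hand":1},{"ax":0,"ay":0,"az":0,"x":-30,"y":0,"z":-24,"hand":1},{"ax":0,"ay":0,"az":0,"x":-30,"y":0,"z":-24,"hand":1}]'; python3 -m inch '[{"ax":0,"ay":0,"az":0,"x":-30,"y":0,"z":-24,"hand":1},{"ax":0,"ay":0,"az":0,"x":-30,"y":0,"z":-24,"hand":1},{"ax":0,"ay":0,"az":0,"x":-30,"y":0,"z":-24,"hand":1},{"ax":0,"ay":0,"az":0,"x":-30,"y":0,"z":-24,"hand":1},{"ax":0,"ay":0,"az":0,"x":-30,"y":0,"z":-24,"hand":1}]'; python3 -m inch '[{"ax":0,"ay":0,"az":0,"x":-30,"y":0,"z":-24,"hand":1},{"ax":0,"ay":0,"az":0,"x":-30,"y":0,"z":-24,"hand":1},{"ax":0,"ay":0,"az":0,"x":-30,"y":0,"z":-24,"hand":1},{"ax":0,"ay":0,"az":0,"x":-30,"y":0,"z":-24,"hand":1},{"ax":0,"ay":0,"az":0,"x":-30,"y":0,"z":-24,"hand":1}]'; python3 -m inch '[{"ax":0,"ay":0,"az":0,"x":-20,"y":0,"z":-16,"hand":1},{"ax":0,"ay":0,"az":0,"x":-12,"y":0,"z":-9,"hand":1},{"ax":0,"ay":0,"az":0,"x":0,"y":0,"z":0,"hand":1},{"ax":0,"ay":0,"az":0,"x":0,"y":0,"z":0,"hand":1},{"ax":0,"ay":0,"az":0,"x":0,"y":0,"z":0,"hand":1}]'
python3 - <<'E'
from h import *
s=get_state();Rm=R.from_quat(s['tcp_rot']).as_matrix();p=s['eef_pos'];print(p,Rm[:,1],s['opening'])
print('to narrow in tool mm',1e3*Rm.T@(np.array([.4388,-.3581,p[2]])-p))
E
```

```text
time: 21.72
eef_pos: [0.4493, 0.0677, 0.1917]
tcp_rot: [0.64, 0.301, -0.3, -0.64]
contact_force: [0.8, -0.5, -0.8]
opening: 0.381
time: 22.13
eef_pos: [0.4447, -0.1256, 0.1912]
tcp_rot: [-0.641, -0.299, 0.299, 0.641]
contact_force: [0.8, -0.1, -0.3]
opening: 0.381
time: 22.55
eef_pos: [0.4405, -0.3178, 0.191]
tcp_rot: [-0.64, -0.299, 0.299, 0.641]
contact_force: [-0.2, 0.4, -0.7]
opening: 0.378
time: 22.97
eef_pos: [0.4397, -0.3553, 0.1908]
tcp_rot: [-0.64, -0.3, 0.3, 0.641]
contact_force: [-0.7, -0.6, -1.0]
opening: 0.382
[ 0.4397 -0.3553  0.1908] [-0.0007  0.0016 -1.    ] 0.38209576562892006
to narrow in tool mm [-2.7861 -0.0038 -1.0908]
```

```bash
python3 -m inch '[{"ax":0,"ay":0,"az":0,"x":-2,"y":15,"z":-1,"hand":1},{"ax":0,"ay":0,"az":0,"x":0,"y":13,"z":0,"hand":1},{"ax":0,"ay":0,"az":0,"x":0,"y":0,"z":0,"hand":1},{"ax":0,"ay":0,"az":0,"x":0,"y":0,"z":0,"hand":1},{"ax":0,"ay":0,"az":0,"x":0,"y":0,"z":0,"hand":1}]'
python3 - <<'E'
from h import *
cv2.imwrite("pics/scene10.png",read_camera("scene")["img"][:,:,::-1]);cv2.imwrite("pics/side10.png",read_camera("side")["img"][:,:,::-1])
crop("pics/side10.png","pics/a.png",350,90,420,190,5.5);crop("pics/scene10.png","pics/b.png",385,110,455,210,5.5)
cv2.imwrite("pics/v10.png",np.hstack([cv2.imread("pics/a.png"),cv2.imread("pics/b.png")]))
for n in('side','scene'):
  for z in (.058,.12):
    P=np.array([px(n,(.4388+.014*np.cos(a),-.3581+.014*np.sin(a),z)) for a in np.arange(0,6.28,.1)]);print(n,z,P[:,0].min(),P[:,0].max(),'bottom',P[:,1].max())
E
```

```text
time: 23.38
eef_pos: [0.4395, -0.3583, 0.1634]
tcp_rot: [-0.64, -0.3, 0.3, 0.641]
contact_force: [0.3, -0.7, 0.3]
opening: 0.38
side 0.058 383.37776064557465 391.5706968369823 bottom 153.92204926687802
side 0.12 384.3612603658805 392.71281752352473 bottom 136.3695020349831
scene 0.058 418.4192474118378 426.1871108606187 bottom 170.70470260061862
scene 0.12 421.0891301126003 429.0517316774459 bottom 157.48898317355707
```

View pics/v10.png

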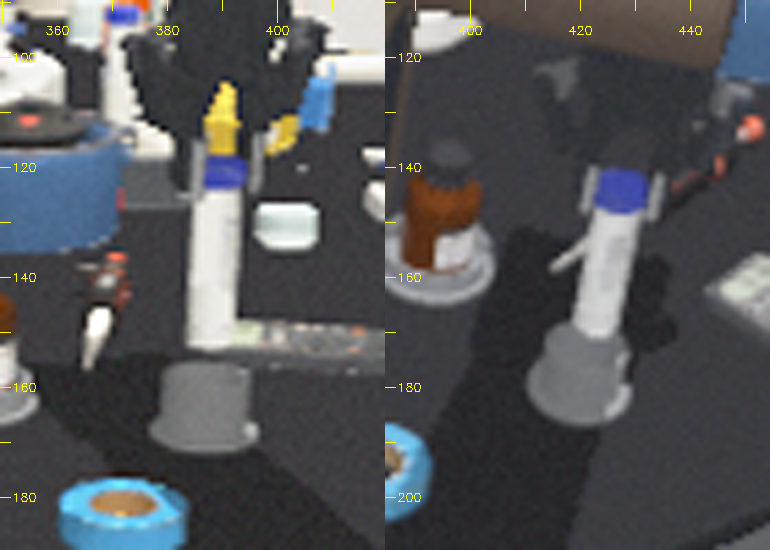

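Tube bottom is about 1 px (2–3 mm) off the stand axis in both views, so I'll shift +2 mm along tool x and lower.

```bash
python3 -m inch '[{"ax":0,"ay":0,"az":0,"x":2,"y":8,"z":0,"hand":1},{"ax":0,"ay":0,"az":0,"x":0,"y":12,"z":0,"hand":1},{"ax":0,"ay":0,"az":0,"x":0,"y":12,"z":0,"hand":1},{"ax":0,"ay":0,"az":0,"x":0,"y":12,"z":0,"hand":1},{"ax":0,"ay":0,"az":0,"x":0,"y":6,"z":0,"hand":1}]'; python3 -m inch '[{"ax":0,"ay":0,"az":0,"x":0,"y":3,"z":0,"hand":1},{"ax":0,"ay":0,"az":0,"x":0,"y":1,"z":0,"hand":1},{"ax":0,"ay":0,"az":0,"x":0,"y":0,"z":0,"hand":1},{"ax":0,"ay":0,"az":0,"x":0,"y":0,"z":0,"hand":1}]'
```

```text
time: 24.0
eef_pos: [0.4393, -0.3562, 0.11]
tcp_rot: [-0.639, -0.299, 0.3, 0.642]
contact_force: [0.4, 0.3, -0.2]
opening: 0.382
time: 24.33
eef_pos: [0.4406, -0.3581, 0.1098]
tcp_rot: [0.641, 0.299, -0.3, -0.64]
contact_force: [-2.4, -0.3, 4.0]
opening: 0.377
```

Contact at 0.1098, against 0.109–0.110 expected. Releasing, raising and backing off for the final check.

```bash
python3 -m inch '[{"ax":0,"ay":0,"az":0,"x":0,"y":0,"z":0,"hand":-0.4},{"ax":0,"ay":0,"az":0,"x":0,"y":0,"z":0,"hand":-0.4},{"ax":0,"ay":0,"az":0,"x":0,"y":0,"z":0,"hand":-0.4},{"ax":0,"ay":0,"az":0,"x":0,"y":0,"z":0,"hand":-0.4},{"ax":0,"ay":0,"az":0,"x":0,"y":-10,"z":0,"hand":-0.4}]'; python3 -m inch '[{"ax":0,"ay":0,"az":0,"x":0,"y":-25,"z":0,"hand":-0.4},{"ax":0,"ay":0,"az":0,"x":0,"y":-35,"z":0,"hand":-0.4},{"ax":0,"ay":0,"az":0,"x":0,"y":-40,"z":0,"hand":-0.4},{"ax":0,"ay":0,"az":0,"x":0,"y":-30,"z":0,"hand":-0.4},{"ax":0,"ay":0,"az":0,"x":-20,"y":0,"z":-15,"hand":-0.4}]';python3 -m inch '[{"ax":0,"ay":0,"az":0,"x":-30,"y":0,"z":-24,"hand":-0.4},{"ax":0,"ay":0,"az":0,"x":-30,"y":0,"z":-24,"hand":-0.4},{"ax":0,"ay":0,"az":0,"x":-30,"y":0,"z":-24,"hand":-0.4},{"ax":0,"ay":0,"az":0,"x":-20,"y":0,"z":-15,"hand":-0.4},{"ax":0,"ay":0,"az":0,"x":0,"y":0,"z":0,"hand":-0.4}]';python3 -m inch '[{"ax":0,"ay":0,"az":0,"x":0,"y":0,"z":0,"hand":-0.4},{"ax":0,"ay":0,"az":0,"x":0,"y":0,"z":0,"hand":-0.4},{"ax":0,"ay":0,"az":0,"x":0,"y":0,"z":0,"hand":-0.4}]'
python3 - <<'E'
from h import *
for n in("side","scene"):cv2.imwrite(f"pics/{n}11.png",read_camera(n)["img"][:,:,::-1])
crop("pics/side11.png","pics/a.png",240,120,410,300,2.3);crop("pics/scene11.png","pics/b.png",215,130,445,290,1.7)
a=cv2.imread("pics/a.png");b=cv2.imread("pics/b.png");o=np.zeros((max(a.shape[0],b.shape[0]),a.shape[1]+b.shape[1],3),np.uint8);o[:a.shape[0],:a.shape[1]]=a;o[:b.shape[0],a.shape[1]:]=b;cv2.imwrite("pics/v11.png",o)
def e(n,p,r,z0,z1):
  P=np.array([px(n,(p[0]+r*np.cos(t),p[1]+r*np.sin(t),z)) for t in np.arange(0,6.3,.1) for z in(z0,z1)]);return np.round(np.r_[P.min(0),P.max(0)],1)
for k,p,r,z0,z1 in(('large cap',(.4429,.3474),.02,.109,.124),('small cap',(.5943,-.3496),.017,.088,.1),('tube cap',(.4388,-.3581),.0165,.107,.121),('dish',(.4355,-.012),.032,.004,.019)):
  print(k,e('side',p,r,z0,z1),e('scene',p,r,z0,z1))
E
```

```text
time: 24.75
eef_pos: [0.4394, -0.356, 0.117]
tcp_rot: [-0.639, -0.299, 0.3, 0.642]
contact_force: [0.1, -0.3, -0.8]
opening: 0.703
time: 25.17
eef_pos: [0.4423, -0.3826, 0.2595]
tcp_rot: [0.645, 0.302, -0.299, -0.635]
contact_force: [1.5, -0.5, 0.8]
opening: 0.698
time: 25.58
eef_pos: [0.434, -0.5271, 0.2494]
tcp_rot: [0.642, 0.298, -0.298, -0.641]
contact_force: [-0.4, -0.2, -0.1]
opening: 0.696
time: 25.83
eef_pos: [0.4357, -0.5214, 0.2496]
tcp_rot: [-0.64, -0.3, 0.3, 0.641]
contact_force: [0.6, 0.2, 0.3]
opening: 0.701
large cap [273.  221.3 293.3 237.6] [233.3 220.1 247.  233.2]
small cap [340.2 134.9 349.8 141. ] [391.7 133.6 401.2 141.7]
tube cap [383.4 133.5 393.5 140.3] [419.8 151.7 429.8 160.8]
dish [339.9 197.9 362.7 212.6] [331.4 202.8 350.2 219.2]
```

View pics/v11.png

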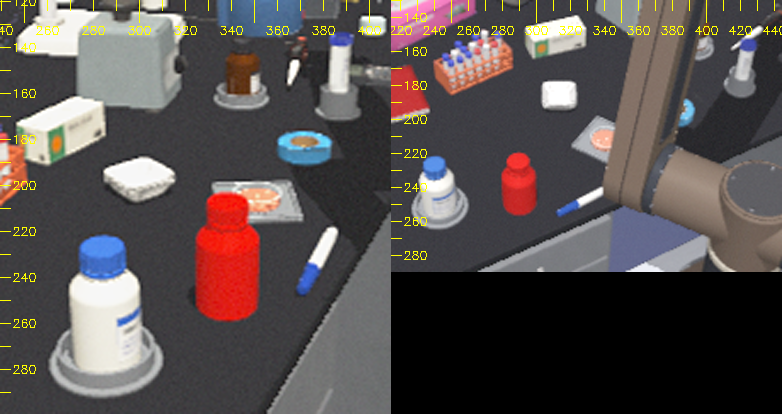

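The final pictures agree with the predictions for seated containers:
- Tube cap: 383.5–393.5, top 133.9 (predicted 383.4–393.5, top 133.5).
- Large cap: centre 284, top 222 (predicted 283, top 221).
- Small bottle: centre 345 (predicted 345).
- Dish: inside the tray, at its middle.
- Boats (300,197) and tape (372,184): unmoved.

```bash
python3 -c "
from plant import *
print(sign_off())"
```

```text
the job is handed in; nothing more can be done
None
```

All four containers are in their own stands and released: large bottle in the wide stand, small bottle in the middle stand, tube in the narrow stand, dish in the tray. I handed the job in at about 26 s of the 112 s allowed; sign-off gives no verdict.

**Last checks:**
- **Seating:** each container touched its stand floor within about 1 mm of the expected height, with 4–16 N at the wrist.
- **Position:** the final pictures put the tube and large bottle within about 1 px (roughly 3 mm) of their stand centres. The small bottle's column also matches. The dish looked centred in the tray in the scene view before the tube was moved.
- **Boats and tape:** both are at the same side-view pixels as at the start. The gripper was clear of everything.

**Less certain:**
- **Wrist camera:** its positions were up to 17 mm off the fits from the scene and side cameras, as if its distance scale were 5–9% out. I used the scene and side fits instead.
- **Small bottle height:** its dark cap could not be read reliably at the end (top about 137 against 135 predicted), so its seating rests on the contact height and the side view.
- **Tube:** it was about 2–3 mm off centre just before lowering. I corrected that by 2 mm.

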